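Make up the dinner and breakfast caddies for the guests' table

ROBOT

A 6-joint arm with a two-finger parallel gripper is mounted at the origin on a cart in front of the work surface, level with it; the furniture and walls round the work are solid. World frame = base frame: x ahead of the robot, y to its left, z up, the work surface at z = 0. Lengths are in m, angles in rad, forces in N, time in s.
With the tool pointing down it reaches from about 0.35 to 0.85 m from the base axis. Payload 8.1 kg.
Tool frame: the origin (TCP) lies at the very end of the fingers, on their centre line; the grasp point (between the pads) lies 19 mm behind it; z points along the fingers, y is the line along which they close (so a half turn about z gives the same grasp; the last joint's range is limited). The gripper opens to 93 mm and grips with 3 to 60 N. Pads are 15 mm wide; open, the fingers measure 128 mm over their backs; the gripper's body (75 mm by 188 mm) begins 65 mm behind the grasp point.
Start: joints at [1.135, 0.13, 1.488, -0, 1.523, -0.085], TCP at [0.206, 0.563, 0.219] pointing down, gripper open.
Joint ranges: [-2.96, 2.96], [-0.89, 2.26], [0.02, 2.5], [-1.34, 4.48], [0, 2.73], [-2.66, 2.66]. Speed limits (rad/s): [2.39, 2.39, 2.79, 3.14, 3.14, 3.14].

INTERFACE

Orientations are given as a rotation vector (axis times angle).
In Python, from plant import robot gives the robot as it stands.
- The arm moves only by the tool play_rows, never from a script. Its argument "deltas" is one flat list of numbers, 5 for each row, row after row: the shift along the tool's x, y, z in mm, then the turn about the tool's z in degrees, then the finger opening in mm, from 0 to 93. A call has 1 to 10 rows; each row shifts and turns the commanded pose from where the row before left it, along the tool's axes as they then stand; what a row does not reach is not made up. A row lasts 1/12 s, in which the tool goes at most 41.7 mm and 7.16 degrees, less where a joint would pass 70% of its speed; a pose out of reach is approached as far as the arm can. A call with a gripper value outside its range is refused whole. The fingers move at their own pace and stop on an object; "newtons" is the grip in N (left out, the last holds). Time passes only in rows, so rows that do not move let the fingers close. It gives the time, the measured TCP pose, the force, the opening and the grip force at its end, in the units of the state.
- robot.read_state(): the state, without advancing time (a new reading comes with each control period).
- robot.read_camera(name): name is "scene" or "top" or "wrist"; returns a dict with "pixels" (400x640x3 uint8, blue, green, red), "mtx" (3x3 intrinsics, pixels), "eye" and "rotation" of the camera in the world. Camera axes: x right, y up, looking along -z (the intrinsics and any distortion apply to the point x, -y, -z); pixel columns grow to the right and rows downward; lengths in m; the calibration is good to about 2 mm. A picture is of the moment at which its call begins. There is no depth.
- robot.close_job(): hands the job in; it is judged then, once.
The state is a dict: "t": time; "q": joint angles; "dq": joint speeds; "joint_torque": joint torques, N m; "tool_pos": TCP position; "orientation": TCP orientation; "force": force on the tool from outside, world axes, zero at the start; "wrist_torque": the same for the moment, N m; "opening": finger opening in m; "gripper_force": force on a finger pad.
Only numpy, scipy, OpenCV 4.12 (cv2) and the standard library are available. Lean on these libraries where they do the work, as an engineer would, in place of code of your own. Each camera call takes 0.05 s, during which the arm holds its last target. There are 200 camera calls.

TASK

Make up the two wooden table caddies from the things on the worktop: the long three-compartment caddy is for dinner and gets the pepper mill in its large compartment and the salt shaker and the spice jar in the two small ones, one in each; the short two-compartment caddy is for breakfast and gets the honey jar in its wide compartment and the crispbread carton in the narrow one. Everything must stand upright on the floor of its compartment. Leave the caddies where they stand, and do not disturb the garlic, the lemon and the sauce bottle.

Things in the scene. Friction and masses are not known exactly. Their poses are not given: they have to be found in the camera images.
- dinner_caddy: Longer beech caddy, 232 x 96 mm, loose, 1 kg. Origin: centre of underside; x along its row of 3 compartments, y across, z up. Walls 8 mm thick, floor top at z = 8 mm, long sides 45, partitions 41, ends 60 mm high. Compartments, 80 mm across (y -40 to 40): two small, 60 mm long, centres at x = -78 and -10 mm; one large, 80 mm long, centre at x = +68 mm.
- breakfast_caddy: Shorter beech caddy of the same make, 182 x 110 mm, loose, 1 kg. Origin: centre of underside; x along its row of 2 compartments, y across, z up. Walls 8 mm thick, floor top at z = 8 mm, long sides 45, partition 41, ends 60 mm high. Compartments, 94 mm across (y -47 to 47): narrow, 64 mm long, centre at x = -51 mm; wide, 94 mm long, centre at x = +36 mm.
- pepper_mill: Turned dark wooden pepper mill, 170 mm tall, upright, in the stock that stands in two rows some 12 cm in front of the tall cupboard. Origin: centre of its underside, z up. Body 58 mm across at its widest, up to z = 122 mm; round head about 48 mm across from z = 123 to 159 mm (good to grip), small knob on top to 170 mm.
- salt_shaker: Clear salt shaker with a grey domed metal top, 90 mm tall, upright. Origin: centre of its underside, z up. Round, 44 mm across up to z = 74 mm, the dome above narrows to 34 mm; grip it near z = 65 mm.
- spice_jar: Spice jar with a wide flat yellow-gold screw cap, 96 mm tall, upright, the only one of its kind. Origin: centre of its underside, z up. 42 mm across; the cap is a 41 mm cylinder from z = 76 to 96 mm (good to grip).
- honey_jar: Squat glass honey jar with a wide white lid, 102 mm tall, upright. Origin: centre of its underside, z up. Body 64 mm in its x by 72 mm in its y; the round lid, 69 mm across, is the top, from z = 91 to 102 mm (grip it there from any side).
- crispbread_carton: Small brown kraft carton with a white card standing up out of it, upright. Origin: centre of its underside, z up. The carton is 45 mm in its x by 62 mm in its y and 118 mm tall, the thin card reaches 158 mm and gives no hold. Grip it across its x (45 mm), near z = 105 mm; it may stand either way round.
- garlic: Bulb of garlic, 53 mm across and 52 mm tall, among the stock; to be left alone. Origin: centre of its underside.
- lemon: Lemon, 71 x 53 mm and 51 mm tall, among the stock; to be left alone. Origin: centre of its underside.
- sauce_bottle: Round squeezy sauce bottle with a pointed green cap, 56 mm across and 158 mm tall, by the stock; to be left alone. Origin: centre of its underside.
Mind the look-alikes: they are no part of the job. Leave any blue look-alike of the spice_jar alone.

How it is judged:
By the outcome, as a careful person would: the job done as asked, in the order asked, and still so for the second after the job is handed in, with the robot touching nothing.
It also fails if it takes over 138 s, if anything falls off the work surface, if the arm or the gripper's body presses on something with over 40 N, if the wrist force passes 120 N, or if a joint passes its speed limit or range.

## Working session

There is one attempt and no reset: what is moved stays moved. The work goes in short steps, Python scripts to look and compute and a tool call to move; the robot and the scene stay as the last step left them, time stands still between calls to the robot, and variables do not carry over. Pictures are saved under pics/ and viewed, at most 14 in all, crops included, and the job is handed in when it is done.

Besides the shell and the picture viewer there is one more tool, called after "Call:" in YAML: its name, and indented under it one key for each argument. play_rows: Moves the arm, as the interface text tells. Its arguments: {"type":"object","properties":{"deltas":{"type":"array"},"newtons":{"type":"number"}},"required":["deltas"]}

```bash
ls; mkdir -p pics
cat > h.py <<'E'
from plant import robot
import numpy as np, cv2, json
def snap(name,fn):
    c=robot.read_camera(name); cv2.imwrite('pics/'+fn+'.png',c['pixels'])
    np.savez('pics/'+fn+'.npz',**{k:np.array(v) for k,v in c.items() if k!='pixels'}); return c
def ray(fn,u,v):
    c=np.load('pics/'+fn+'.npz',allow_pickle=True); K=c['mtx']
    d=np.array([(u-K[0,2])/K[0,0],-(v-K[1,2])/K[1,1],-1.]); return c['eye'],c['rotation']@d
def atz(fn,u,v,z):
    e,d=ray(fn,u,v); return e+d*(z-e[2])/d[2]
def tri(*obs):
    A=0;b=0
    for fn,u,v in obs:
        e,d=ray(fn,u,v); d=d/np.linalg.norm(d); P=np.eye(3)-np.outer(d,d); A=A+P; b=b+P@e
    return np.linalg.solve(A,b)
def proj(fn,p):
    c=np.load('pics/'+fn+'.npz',allow_pickle=True); K=c['mtx']
    q=c['rotation'].T@(np.array(p)-c['eye']); return (K[0,0]*q[0]/-q[2]+K[0,2], K[1,1]*-q[1]/-q[2]+K[1,2])
E
python3 - <<'E'
from h import *
for n in ['scene','top','wrist']:
    c=snap(n,n+'0'); print(n,c.keys(),c['mtx'],c['eye'],c['rotation'])
print(robot.read_state())
E
```

```text
pics
scene dict_keys(['pixels', 'mtx', 'eye', 'rotation']) [[417.99094918   0.         320.02116753]
 [  0.         417.99094918 197.06003121]
 [  0.           0.           1.        ]] [ 0.13451758 -0.66179916  0.8676297 ] [ 0.70269726 -0.22207998 -0.58714377]
top dict_keys(['pixels', 'mtx', 'eye', 'rotation']) [[406.43186061   0.         318.31977269]
 [  0.         406.43186061 198.5353938 ]
 [  0.           0.           1.        ]] [ 0.45899067 -0.04986121  1.01662466] [ 0.05342896 -0.08324279 -1.54890069]
wrist dict_keys(['pixels', 'mtx', 'eye', 'rotation']) [[313.46243423   0.         322.17137228]
 [  0.         313.46243423 197.53730775]
 [  0.           0.           1.        ]] [0.13547756 0.58973749 0.38226187] [-0.2419602  -0.16764467  1.21224771]
{'t': 0.15, 'q': array([ 1.13457991e+00,  1.30963966e-01,  1.48901947e+00, -3.86399460e-05,
        1.52295940e+00, -8.53825366e-02]), 'dq': array([ 0.000337  , -0.00208464, -0.00167555,  0.0017128 , -0.00276237,
       -0.00073171]), 'joint_torque': array([ 7.69148755e-04, -5.60479975e+01, -4.92331624e+01,  7.68898800e-02,
        3.07141291e-02, -1.08885547e-04]), 'tool_pos': array([0.20601422, 0.56307779, 0.21784787]), 'orientation': array([-5.48209381e-01, -3.09307509e+00,  2.06456785e-03]), 'force': array([0.55963124, 0.7436353 , 0.34397169]), 'wrist_torque': array([-0.01100987, -0.02539816,  0.02022404]), 'gripper_force': 0.0, 'opening': 0.09302584939831866}
```

Rotation is a rotation vector; fix the helper, then view.

```bash
sed -i "s/c\['rotation'\]@d/cv2.Rodrigues(c['rotation'])[0]@d/; s/c\['rotation'\].T@/cv2.Rodrigues(c['rotation'])[0].T@/" h.py; cd pics; python3 -c "
import cv2
for n in ['scene0','top0']: cv2.imwrite(n+'b.png',cv2.resize(cv2.imread(n+'.png'),(800,500),interpolation=2))"
```

```text
(no output)
```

View pics/scene0b.png

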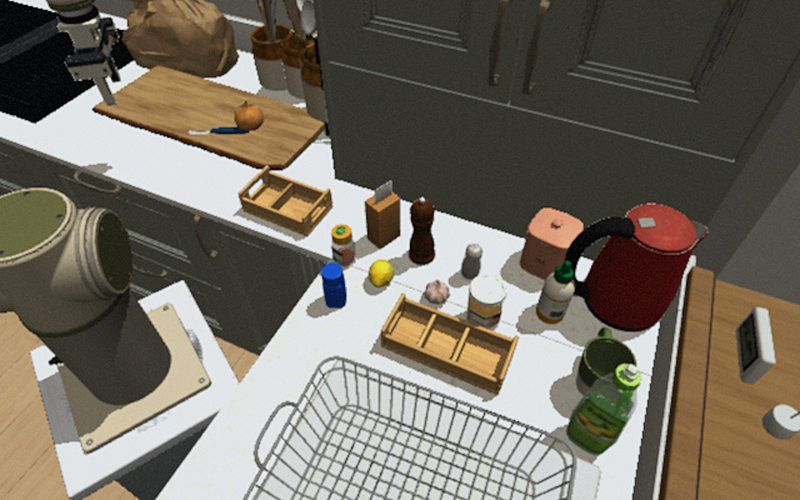

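View pics/top0b.png

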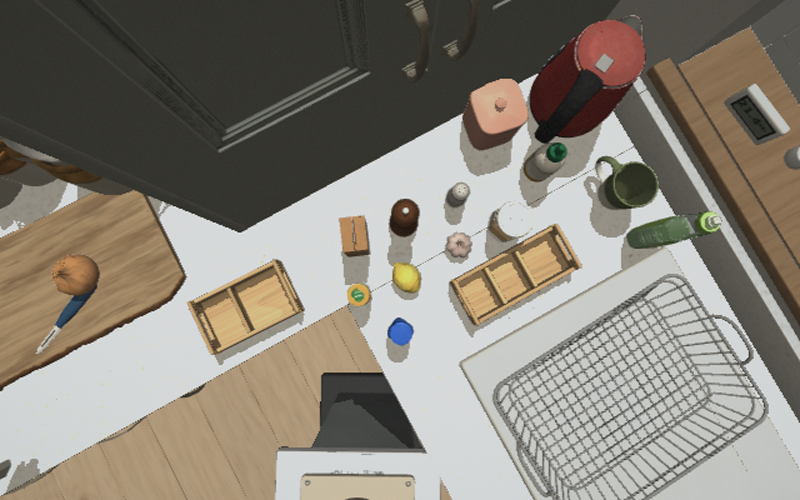

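The scene view shows the mill (422,230), salt (472,260), honey (487,297), carton (382,218), and a yellow-capped jar (342,240). Beside that jar is a blue one (333,285). Also visible are garlic (436,291), lemon (381,272), and sauce bottle (555,295). The dinner caddy is at (450,342) and the breakfast caddy at (286,200). The spice-jar candidates are the yellow cap and the blue jar; yellow fits the description. I'll confirm that in a crop.

```bash
cd pics; python3 -c "
import cv2
def crop(n,o,u,v,w,h,s):
    cv2.imwrite(o,cv2.resize(cv2.imread(n)[v:v+h,u:u+w],None,fx=s,fy=s,interpolation=2))
crop('top0.png','tc.png',260,110,215,160,3.7)
crop('scene0.png','sc.png',185,130,266,185,3)"
```

```text
(no output)
```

View pics/tc.png

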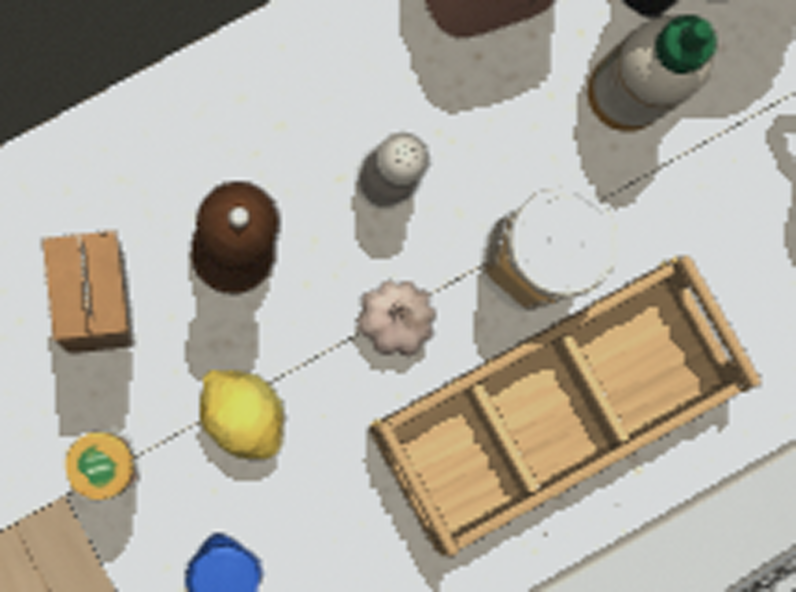

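View pics/sc.png

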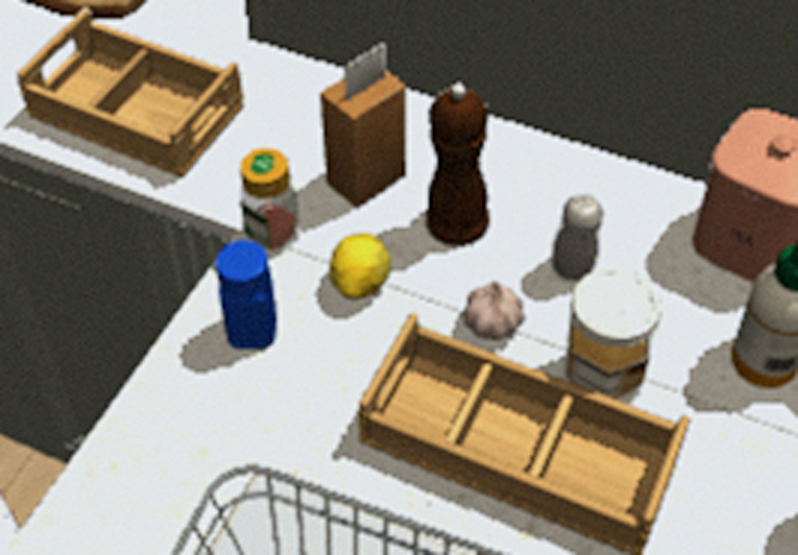

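Confirmed: the spice jar has a yellow cap, at top-crop (99,466) and scene-crop (264,165). The blue jar at (224,565) is the decoy. The dinner caddy's large compartment is at the right end. Next I measure.

```bash
cat >> h.py <<'E'
T=lambda u,v:('top0',260+u/3.7-.4,110+v/3.7-.4)
S=lambda u,v:('scene0',185+u/3-.35,130+v/3-.35)
B=lambda u,v:('top0',u/1.25-.1,v/1.25-.1)
E
python3 - <<'E'
from h import *
np.set_printoptions(precision=4,suppress=True)
for n,a,b,z in [('mill knob',(239,216),(459,88),.17),('salt',(405,152),(583,200),.09),('spice',(99,466),(264,162),.096),('honey',(557,243),(617,298),.102),
 ('cartL far',(42,240),(353,71),.118),('cart far r',(116,232),(405,85),.118),('cart near r',(131,332),(357,115),.118),('cart near l',(56,340),(322,97),.118),
 ('dinnerTL',(375,425),(412,318),.06),('dTR',(683,258),(687,418),.06),('dBR',(759,381),(640,530),.06),
 ('garlic',(400,315),(496,300),.04),('lemon',(242,412),(361,262),.04),('sauce tip',(690,40),(795,262),.15)]:
    print(n,tri(T(*a),S(*b)),atz(*T(*a),z),atz(*S(*b),z))
print('dBL',atz(*T(448,553),.06))
for uv in [(189,303),(275,261),(302,308),(213,354)]: print(uv,atz(*B(*uv),.06))
for uv in [(86,14),(240,66),(187,172),(24,92)]: print(uv,atz(*S(*uv),.06))
c=atz(*T(375,425),.06)
E
```

```text
mill knob [ 0.5989 -0.0766  0.1669] [ 0.5981 -0.0763  0.17  ] [ 0.5971 -0.0793  0.17  ]
salt [ 0.6531 -0.1815  0.0914] [ 0.6541 -0.1821  0.09  ] [ 0.6532 -0.1803  0.09  ]
spice [0.4551 0.0033 0.0982] [0.4545 0.0037 0.096 ] [0.4567 0.0048 0.096 ]
honey [ 0.5997 -0.277   0.0996] [ 0.597  -0.2749  0.102 ] [ 0.6009 -0.2792  0.102 ]
cartL far [0.5841 0.0454 0.104 ] [0.5893 0.0403 0.118 ] [0.5684 0.0355 0.118 ]
cart far r [ 0.5958 -0.0042  0.1165] [ 0.5952 -0.004   0.118 ] [ 0.5954 -0.0057  0.118 ]
cart near r [ 0.5363 -0.0157  0.1227] [ 0.5349 -0.0145  0.118 ] [ 0.5406 -0.0125  0.118 ]
cart near l [0.5307 0.0302 0.1111] [0.5291 0.0302 0.118 ] [0.5282 0.0233 0.118 ]
dinnerTL [ 0.4848 -0.1709  0.0468] [ 0.4838 -0.1689  0.06  ] [ 0.4799 -0.1791  0.06  ]
dTR [ 0.5973 -0.3699  0.0528] [ 0.5954 -0.3669  0.06  ] [ 0.5943 -0.3729  0.06  ]
dBR [ 0.5142 -0.4181  0.0465] [ 0.517  -0.4154  0.06  ] [ 0.5041 -0.4203  0.06  ]
garlic [ 0.5579 -0.1883  0.0339] [ 0.5564 -0.187   0.04  ] [ 0.5557 -0.1922  0.04  ]
lemon [ 0.4919 -0.0855  0.0273] [ 0.4909 -0.0847  0.04  ] [ 0.4871 -0.0945  0.04  ]
sauce tip [ 0.7163 -0.3468  0.1326] [ 0.7129 -0.3422  0.15  ] [ 0.7004 -0.3537  0.15  ]
dBL [ 0.4039 -0.216   0.06  ]
(189, 303) [0.4325 0.319  0.06  ]
(275, 261) [0.5139 0.1632 0.06  ]
(302, 308) [0.4273 0.1095 0.06  ]
(213, 354) [0.3399 0.27   0.06  ]
(86, 14) [0.4315 0.3121 0.06  ]
(240, 66) [0.5179 0.1574 0.06  ]
(187, 172) [0.4101 0.0646 0.06  ]
(24, 92) [0.3349 0.2427 0.06  ]
```

```bash
cat >> h.py <<'E'
def plan(x,y,z,yaw=None):
    s=robot.read_state(); R=cv2.Rodrigues(s['orientation'])[0]; p=s['tool_pos']
    cy=np.degrees(np.arctan2(R[1,1],R[0,1])); t=0 if yaw is None else (cy-yaw+180)%360-180
    Rn=R@cv2.Rodrigues(np.array([0,0,np.radians(t)]))[0]; d=np.array([x,y,z])-p
    print('t %.2f pos'%s['t'],(p*1000).round(1),'yaw %.1f tilt %.2f q6 %.2f F'%(cy,np.degrees(np.arccos(-R[2,2])),s['q'][5]),s['force'].round(1),'open %.1f gf %.1f'%(s['opening']*1000,s['gripper_force']))
    print('  turn %.1f deg; shift now %s, after turn %s mm; shift in the turned frame, dist %.0f'%(t,(R.T@d*1000).round(1),(Rn.T@d*1000).round(1),np.linalg.norm(d)*1000))
E
python3 - <<'E'
from h import *
for uv in [(240,230),(465,110)]: print('cupboard',atz(*B(*uv),0).round(3))
for uv in [(478,146),(519,125)]: print('pink base',atz(*B(*uv),0).round(3))
plan(.57,-.10,.27,29)
E
```

```text
cupboard [0.578 0.249 0.   ]
cupboard [ 0.838 -0.201  0.   ]
pink base [ 0.762 -0.228  0.   ]
pink base [ 0.809 -0.313  0.   ]
t 0.15 pos [206.  563.1 217.8] yaw 69.9 tilt 0.08 q6 -0.09 F [0.6 0.7 0.3] open 93.0 gf 0.0
  turn 40.9 deg; shift now [-569.7 -497.7  -51.5], after turn [-756.4   -3.2  -51.5] mm; shift in the turned frame, dist 758
```

Call:
play_rows:
  deltas: [0,0,-9,6.8,93,0,0,-9,6.8,93,0,0,-9,6.8,93,0,0,-9,6.8,93,0,0,-8,6.8,93,0,0,-8,6.9,93,-30,0,0,0,93,-36,0,0,0,93,-36,0,0,0,93,-36,0,0,0,93]
  newtons: 20

```text
t: 0.98
tool_pos: [0.2732, 0.4414, 0.2701]
orientation: [1.593, 2.708, -0.001]
force: [2.1, 0.5, 0.1]
opening: 0.0928
gripper_force: 0.0
```

Call:
play_rows:
  deltas: [-36,0,0,0,93,-36,0,0,0,93,-36,0,0,0,93,-36,0,0,0,93,-36,0,0,0,93,-36,0,0,0,93,-36,0,0,0,93,-36,0,0,0,93,-36,0,0,0,93,-36,0,0,0,93]

```text
t: 1.82
tool_pos: [0.448, 0.1262, 0.2705]
orientation: [-1.594, -2.707, -0.0]
force: [-0.3, 0.1, 0.2]
opening: 0.0932
gripper_force: 0.0
```

Call:
play_rows:
  deltas: [-36,0,0,0,93,-36,0,0,0,93,-36,0,0,0,93,-36,0,0,0,93,-36,0,0,0,93,-36,0,0,0,93,-30,0,0,0,93,0,0,0,0,93,0,0,0,0,93]

```text
t: 2.57
tool_pos: [0.5668, -0.0886, 0.2696]
orientation: [-1.597, -2.703, 0.001]
force: [-0.6, 0.3, 0.4]
opening: 0.0933
gripper_force: 0.0
```

Run:
```python
from h import *
plan(.598,-.078,.27,29)
snap('wrist','w1')
cv2.imwrite('pics/w1b.png',cv2.resize(cv2.imread('pics/w1.png'),(800,500),interpolation=2))
for n,p in [('mill head',(.598,-.077,.17)),('salt',(.6535,-.181,.09)),('spice',(.4555,.004,.096)),('honey',(.599,-.277,.102)),('carton',(.562,.013,.118)),('dTL',(.484,-.169,.06)),('dTR',(.596,-.368,.06))]: print(n,np.array(proj('w1',p))*1.25)
```

```text
t 2.57 pos [566.8 -88.6 269.6] yaw 28.8 tilt 0.11 q6 -0.75 F [-0.6  0.3  0.4] open 93.3 gf 0.0
  turn -0.2 deg; shift now [-5.7 32.5 -0.5], after turn [-5.8 32.4 -0.5] mm; shift in the turned frame, dist 33
mill head [448.31484779 255.14357716]
salt [433.86410398 346.10625397]
spice [335.03108503  58.55626067]
honey [338.85951101 404.21099019]
carton [460.32143924 115.16928713]
dTL [289.94727202 247.37392202]
dTR [307.19680192 438.17441258]
```

View pics/w1b.png

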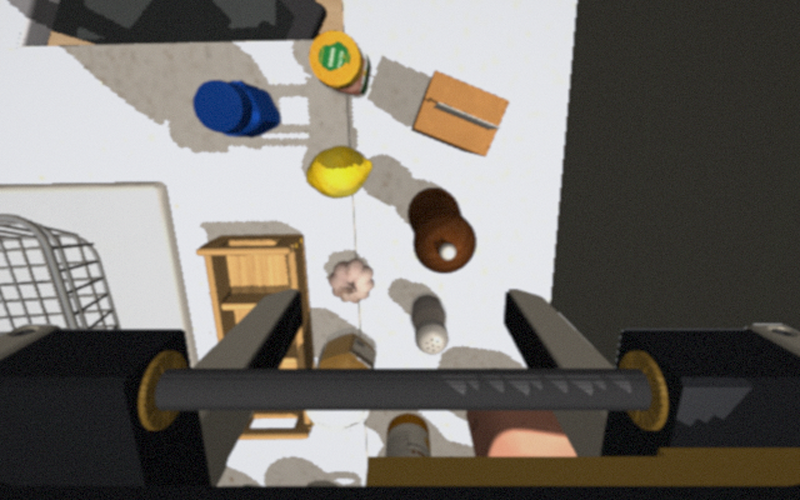

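Wrist view: the mill knob is at (447,252) and the salt at (432,340). Spice cap (336,60) and carton centre (460,114) are within a few pixels of my predictions. Refine quickly, then take the mill.

Run:
```python
from h import *
W=lambda u,v:('w1',u/1.25-.1,v/1.25-.1)
print(tri(T(239,216),S(459,88),W(447,252)),tri(T(405,152),S(583,200),W(432,340)),tri(T(99,466),S(264,162),W(336,60)))
print([atz(*W(u,v),.118).round(4) for u,v in [(435,72),(509,100),(485,156),(412,129)]])
```

```text
[ 0.59816243 -0.0764768   0.16670026] [ 0.65283242 -0.1799409   0.08745963] [0.45577724 0.00356784 0.09712606]
[array([0.5296, 0.0301, 0.118 ]), array([0.5885, 0.0402, 0.118 ]), array([ 0.5947, -0.0037,  0.118 ]), array([ 0.5344, -0.0137,  0.118 ])]
```

Call:
play_rows:
  deltas: [-2,11,0,0,93,-2,11,0,0,93,-2,10,0,0,93,0,0,25,0,93,0,0,35,0,93,0,0,35,0,93,0,0,30,0,93,0,0,22,0,93,0,0,0,0,93,0,0,0,0,93]

```text
t: 3.45
tool_pos: [0.5964, -0.0755, 0.1228]
orientation: [-1.591, -2.705, 0.001]
force: [-0.1, -0.8, 0.9]
opening: 0.0928
gripper_force: 0.0
```

Call:
play_rows:
  deltas: [0,0,0,0,44,0,0,0,0,44,0,0,0,0,44,0,0,0,0,44,0,0,0,0,44,0,0,0,0,44,0,0,0,0,44,0,0,0,0,44]
  newtons: 25

```text
t: 4.12
tool_pos: [0.5978, -0.077, 0.1238]
orientation: [1.595, 2.707, 0.0]
force: [-0.3, 0.5, 1.4]
opening: 0.0479
gripper_force: 25.0
```

```bash
python3 -c "
from h import *
plan(.533,-.352,.27)"
```

```text
t 4.12 pos [597.8 -77.  123.8] yaw 29.0 tilt 0.01 q6 -0.72 F [-0.3  0.5  1.4] open 47.9 gf 25.0
  turn 0.0 deg; shift now [-209.1 -190.  -146.2], after turn [-209.1 -190.  -146.2] mm; shift in the turned frame, dist 318
```

Call:
play_rows:
  deltas: [0,0,-10,0,40,0,0,-20,0,40,0,0,-30,0,40,0,0,-30,0,40,0,0,-30,0,40,0,0,-26,0,40,-10,-9,0,0,40,-18,-16,0,0,40,-21,-19,0,0,40,-21,-19,0,0,40]

```text
t: 4.95
tool_pos: [0.5759, -0.1696, 0.269]
orientation: [-1.592, -2.707, 0.001]
force: [-0.1, -0.0, -2.5]
opening: 0.0477
gripper_force: 25.0
```

Call:
play_rows:
  deltas: [-21,-19,0,0,40,-21,-19,0,0,40,-21,-19,0,0,40,-21,-19,0,0,40,-21,-19,0,0,40,-18,-16,0,0,40,-10,-10,0,0,40,-6,-6,0,0,40,0,0,0,0,40,0,0,0,0,40]

```text
t: 5.78
tool_pos: [0.5329, -0.3513, 0.2693]
orientation: [-1.594, -2.706, -0.001]
force: [0.8, 0.6, -2.3]
opening: 0.048
gripper_force: 25.0
```

Run:
```python
from h import *
plan(.533,-.352,.133)
snap('top','t2');snap('wrist','w2')
a=cv2.imread('pics/t2.png')[150:270,330:480]; b=cv2.imread('pics/w2.png')
cv2.imwrite('pics/t2b.png',np.vstack([cv2.resize(b,(480,300),interpolation=2),cv2.resize(a,(480,300),interpolation=2)]))
```

```text
t 5.78 pos [ 532.9 -351.3  269.3] yaw 29.0 tilt 0.06 q6 -1.17 F [ 0.8  0.6 -2.3] open 48.0 gf 25.0
  turn 0.0 deg; shift now [ -0.8  -0.3 136.3], after turn [ -0.8  -0.3 136.3] mm; shift in the turned frame, dist 136
```

View pics/t2b.png

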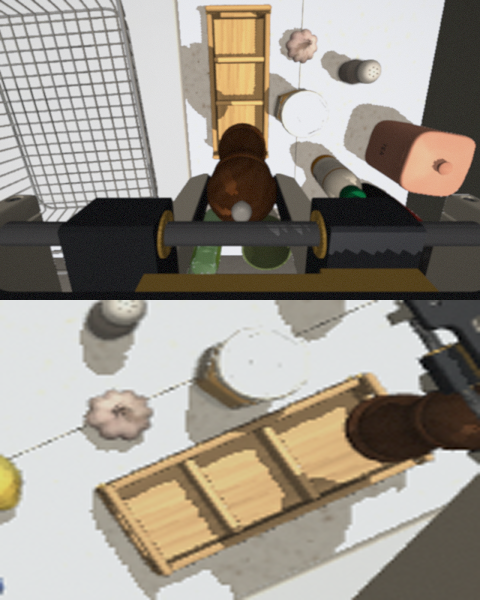

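Mill held upright over the large compartment; the caddy end, its two partitions (241,57) and (240,101), and its top edges are clear. Check caddy axis with these.

Run:
```python
from h import *
W=lambda u,v:('w2',u/.75-.1+.0,v/.75)
for n,u,v,z in [('endL',207,8,.06),('endR',271,6,.06),('P1',241,57,.041),('P2',240.5,101,.041),('p1l',217,58,.041),('p1r',265,57,.041)]: print(n,atz(*W(u,v),z).round(4))
U=lambda u,v:('t2',330+u/3.2,150+(v-300)/2.5)
for n,u,v,z in [('TL',98,489,.06),('BL',163,572,.06),('TR',372,376,.06),('P1',213,495,.041),('P2',290,465,.041)]: print(n,atz(*U(u,v),z).round(4))
c=np.array([.4998,-.2923]);x=np.array([.49,-.872]); print('exp P1',c-.044*x,'P2',c+.024*x,'end',c-.112*x)
```

```text
endL [ 0.4057 -0.2202  0.06  ]
endR [ 0.4835 -0.1741  0.06  ]
P1 [ 0.4783 -0.2521  0.041 ]
P2 [ 0.5104 -0.3118  0.041 ]
p1l [ 0.4461 -0.2717  0.041 ]
p1r [ 0.5112 -0.2339  0.041 ]
TL [ 0.4811 -0.1681  0.06  ]
BL [ 0.4045 -0.2166  0.06  ]
TR [ 0.5929 -0.3718  0.06  ]
P1 [ 0.4775 -0.2571  0.041 ]
P2 [ 0.5076 -0.3153  0.041 ]
exp P1 [ 0.47824  -0.253932] P2 [ 0.51156  -0.313228] end [ 0.44492  -0.194636]
```

Measurements agree within about 2 mm, so I lower the mill.

Call:
play_rows:
  deltas: [0,0,20,0,40,0,0,30,0,40,0,0,30,0,40,0,0,25,0,40,0,0,15,0,40,0,0,8,0,40,0,0,5,0,40,0,0,3,0,40,0,0,0,0,40,0,0,0,0,40]

```text
t: 6.72
tool_pos: [0.5337, -0.3522, 0.1351]
orientation: [1.593, 2.705, -0.0]
force: [-0.5, -0.3, -2.2]
opening: 0.0481
gripper_force: 25.0
```

Call:
play_rows:
  deltas: [0,0,1,0,40,0,0,0,0,40,0,0,0,0,52,0,0,0,0,60,0,0,0,0,75,0,0,0,0,75,0,0,0,0,75]

```text
t: 7.3
tool_pos: [0.533, -0.352, 0.1329]
orientation: [1.594, 2.707, -0.0]
force: [-0.9, -0.6, -0.5]
opening: 0.0726
gripper_force: 0.0
```

Call:
play_rows:
  deltas: [0,0,-10,0,75,0,0,-20,0,75,0,0,-30,0,75,0,0,-30,0,75,0,0,-20,0,75,0,0,0,0,75]

```text
t: 7.8
tool_pos: [0.5351, -0.3535, 0.2503]
orientation: [1.589, 2.698, -0.002]
force: [0.6, -0.9, 1.8]
opening: 0.0749
gripper_force: 0.0
```

Run:
```python
from h import *
plan(.6528,-.1800,.243)
snap('wrist','w3')
```

```text
t 7.80 pos [ 535.1 -353.5  250.3] yaw 29.0 tilt 0.57 q6 -1.17 F [ 0.6 -0.9  1.8] open 74.9 gf 0.0
  turn 0.0 deg; shift now [ 94.8 187.1   7.2], after turn [ 94.8 187.1   7.2] mm; shift in the turned frame, dist 210
```

View pics/w3.png

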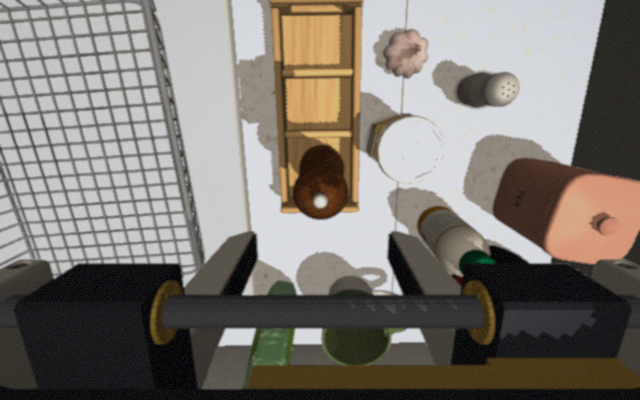

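The mill stands upright with its knob at (320,201). Next the salt.

Call:
play_rows:
  deltas: [12,24,0,0,75,16,32,0,0,75,18,35,0,0,75,18,35,0,0,75,15,30,0,0,75,10,20,0,0,75,6,11,0,0,75,0,0,0,0,75,0,0,0,0,75]

```text
t: 8.6
tool_pos: [0.6499, -0.1783, 0.2417]
orientation: [-1.593, -2.706, 0.001]
force: [0.6, -0.1, 0.6]
opening: 0.0749
gripper_force: 0.0
```

Run:
```python
from h import *
snap('wrist','w4')
print(tri(T(405,152),S(583,200),('w3',507,88)))
plan(.6528,-.1800,.046)
```

```text
[ 0.65213544 -0.18178314  0.09008516]
t 8.65 pos [ 649.6 -179.2  242. ] yaw 29.0 tilt 0.08 q6 -0.85 F [-0.1 -0.  -0.7] open 75.0 gf 0.0
  turn 0.0 deg; shift now [ -2.3   2.6 196. ], after turn [ -2.3   2.6 196. ] mm; shift in the turned frame, dist 196
```

Call:
play_rows:
  deltas: [-2,2,20,0,75,0,0,30,0,75,0,0,30,0,75,0,0,30,0,75,0,0,30,0,75,0,0,26,0,75,0,0,18,0,75,0,0,11,0,75,0,0,0,0,75,0,0,0,0,75]

```text
t: 9.48
tool_pos: [0.6526, -0.1801, 0.0478]
orientation: [-1.596, -2.705, 0.0]
force: [0.9, 0.3, 0.8]
opening: 0.0748
gripper_force: 0.0
```

Call:
play_rows:
  deltas: [0,0,0,0,60,0,0,0,0,50,0,0,0,0,36,0,0,0,0,36,0,0,0,0,36,0,0,0,0,36,0,0,0,0,36,0,0,0,0,36]
  newtons: 20

```text
t: 10.15
tool_pos: [0.6531, -0.179, 0.0478]
orientation: [1.594, 2.707, -0.0]
force: [-1.0, 0.3, 2.7]
opening: 0.0369
gripper_force: 11.2
```

Run:
```python
from h import *
plan(.4616,-.2245,.200)
```

```text
t 10.15 pos [ 653.1 -179.    47.8] yaw 29.0 tilt 0.02 q6 -0.85 F [-1.   0.3  2.7] open 36.9 gf 11.2
  turn 0.0 deg; shift now [  53.1 -189.5 -152.2], after turn [  53.1 -189.5 -152.2] mm; shift in the turned frame, dist 249
```

Opening 36.9 mm is less than the expected 44, so I look.

Run:
```python
from h import *
snap('wrist','w5');snap('scene','s5');snap('top','t5')
a=cv2.imread('pics/w5.png')[150:350,200:450]; b=cv2.imread('pics/s5.png')[150:270,330:450];d=cv2.imread('pics/t5.png')[110:210,320:440]
cv2.imwrite('pics/m5.png',np.vstack([cv2.resize(a,(500,300)),np.hstack([cv2.resize(x,(250,250),interpolation=2) for x in (b,d)])]))
plan(.6528,-.18,.05)
```

```text
t 10.30 pos [ 653.1 -179.    47.8] yaw 29.0 tilt 0.01 q6 -0.85 F [-1.8  0.1  2.8] open 36.1 gf 12.2
  turn 0.0 deg; shift now [-0.7 -0.8 -2.2], after turn [-0.7 -0.8 -2.2] mm; shift in the turned frame, dist 2
```

View pics/m5.png

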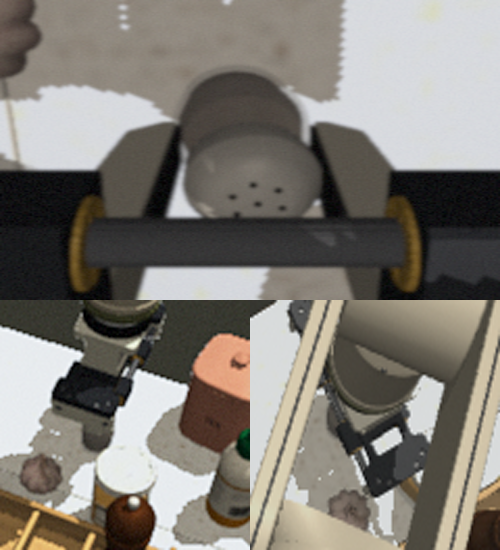

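The shaker is squeezing out on the camera side. Open, rise and look again.

Call:
play_rows:
  deltas: [0,0,0,0,60,0,0,0,0,75,0,0,0,0,75,0,0,-20,0,75,0,0,-30,0,75,0,0,-40,0,75,0,0,-40,0,75,0,0,-40,0,75,0,0,0,0,75,0,0,0,0,75]

```text
t: 11.13
tool_pos: [0.6554, -0.1796, 0.2224]
orientation: [1.59, 2.7, 0.003]
force: [0.5, 0.5, -0.7]
opening: 0.0752
gripper_force: 0.0
```

Run:
```python
from h import *
snap('wrist','w6');snap('scene','s6')
a=cv2.imread('pics/w6.png')[100:400,150:550]; b=cv2.imread('pics/s6.png')[170:250,340:440]; d=cv2.imread('pics/w4.png')[100:400,150:550]
cv2.imwrite('pics/m6.png',np.vstack([np.hstack([cv2.resize(x,(400,300)) for x in (d,a)]),np.hstack([cv2.resize(b,(350,280),interpolation=2),np.zeros((280,450,3),np.uint8)])]))
plan(.6528,-.18,.05)
for z in (.09,.0): print(proj('w4',(.6528,-.18,z)),proj('w6',(.6528,-.18,z)))
```

```text
t 11.23 pos [ 652.9 -178.7  216.9] yaw 29.0 tilt 0.04 q6 -0.85 F [ 0.6  0.1 -0.4] open 74.9 gf 0.0
  turn 0.0 deg; shift now [ -1.2  -0.6 166.9], after turn [ -1.2  -0.6 166.9] mm; shift in the turned frame, dist 167
(np.float64(323.15306440451036), np.float64(187.55665775773306)) (np.float64(317.9961269313726), np.float64(187.76442414630847))
(np.float64(323.0304632424679), np.float64(171.03259347189456)) (np.float64(318.5152988938204), np.float64(169.8925926108383))
```

View pics/m6.png

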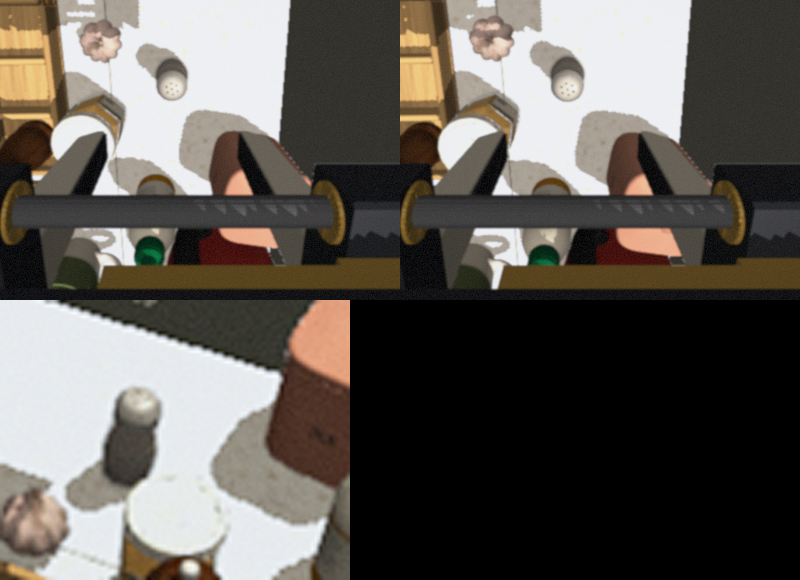

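Both wrist views show the shaker upright in the same spot, at crop (172,83) and (568,83), so it was not disturbed. The scene crop shows a narrower neck below the dome. I'll grip 6 mm lower and command a full close.

Call:
play_rows:
  deltas: [1,0,25,0,75,0,0,30,0,75,0,0,30,0,75,0,0,30,0,75,0,0,30,0,75,0,0,20,0,75,0,0,10,0,75,0,0,0,0,75,0,0,0,0,60,0,0,0,0,50]
  newtons: 15

```text
t: 12.07
tool_pos: [0.6536, -0.1784, 0.0442]
orientation: [1.594, 2.705, 0.001]
force: [1.1, 0.1, 0.6]
opening: 0.0659
gripper_force: 0.0
```

Call:
play_rows:
  deltas: [0,0,0,0,38,0,0,0,0,38,0,0,0,0,38,0,0,0,0,30,0,0,0,0,30,0,0,0,0,30]

```text
t: 12.57
tool_pos: [0.6531, -0.1783, 0.0435]
orientation: [1.594, 2.706, 0.0]
force: [-0.6, 1.2, 5.4]
opening: 0.0376
gripper_force: 14.7
```

Run:
```python
from h import *
snap('wrist','w7')
cv2.imwrite('pics/w7b.png',cv2.resize(cv2.imread('pics/w7.png')[150:350,200:450],(500,400),interpolation=2))
plan(.4616,-.2245,.2)
```

```text
t 12.62 pos [ 653.1 -178.3   43.5] yaw 29.0 tilt 0.07 q6 -0.85 F [-0.9 -1.1  4.9] open 37.6 gf 14.7
  turn 0.0 deg; shift now [  52.3 -189.8 -156.7], after turn [  52.3 -189.8 -156.7] mm; shift in the turned frame, dist 252
```

View pics/w7b.png

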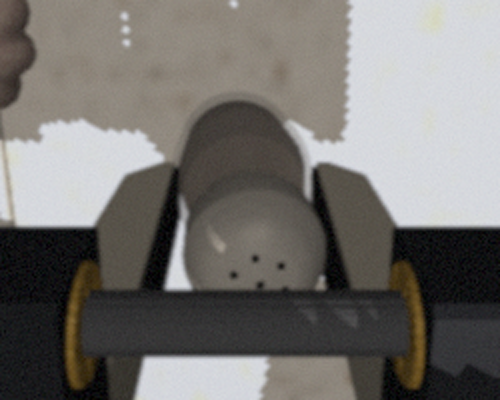

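The pads hold the waist firmly, with the shaker upright. Lift and carry it to the -78 compartment.

Call:
play_rows:
  deltas: [0,0,-5,0,30,0,0,-10,0,30,0,0,-20,0,30,0,0,-30,0,30,0,0,-30,0,30,0,0,-25,0,30,3,-10,-10,0,30,5,-20,0,0,30,8,-30,0,0,30,8,-30,0,0,30]

```text
t: 13.45
tool_pos: [0.5617, -0.2005, 0.1734]
orientation: [1.593, 2.707, 0.0]
force: [-0.0, 0.1, -0.6]
opening: 0.0379
gripper_force: 14.4
```

Call:
play_rows:
  deltas: [8,-30,0,0,30,8,-30,0,0,30,6,-20,0,0,30,4,-13,0,0,30,2,-7,0,0,30,0,0,0,0,30,0,0,0,0,30]

```text
t: 14.03
tool_pos: [0.4617, -0.2247, 0.1732]
orientation: [1.595, 2.706, 0.0]
force: [-0.9, 0.7, -0.5]
opening: 0.0372
gripper_force: 14.4
```

Run:
```python
from h import *
snap('wrist','w8'); snap('top','t8'); snap('scene','s8')
cv2.imwrite('pics/w8b.png',np.hstack([cv2.resize(cv2.imread('pics/w8.png')[100:350,150:450],(480,400)),cv2.resize(cv2.imread('pics/s8.png')[180:320,280:392],(320,400))]))
plan(.4616,-.2245,.053)
```

```text
t 14.18 pos [ 462.1 -224.4  172.7] yaw 29.0 tilt 0.02 q6 -1.06 F [-0.1  0.2 -1.6] open 38.0 gf 14.4
  turn 0.0 deg; shift now [ 1.000e-01 -5.000e-01  1.197e+02], after turn [ 1.000e-01 -5.000e-01  1.197e+02] mm; shift in the turned frame, dist 120
```

View pics/w8b.png

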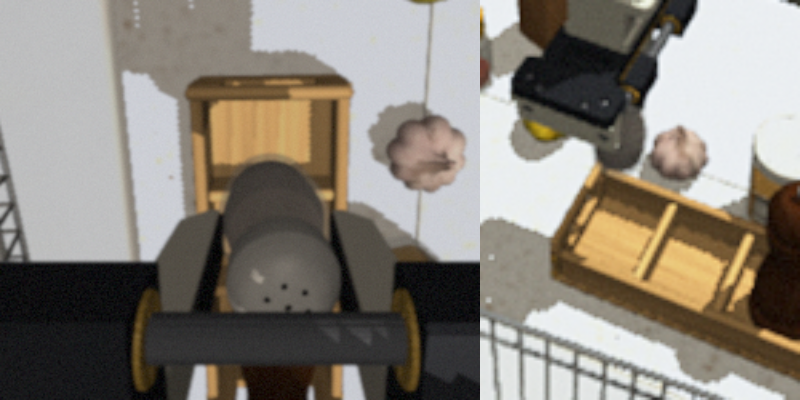

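The salt is upright and centred over the end small compartment. Lower and release.

Call:
play_rows:
  deltas: [0,0,20,0,30,0,0,30,0,30,0,0,30,0,30,0,0,20,0,30,0,0,10,0,30,0,0,6,0,30,0,0,3,0,30,0,0,1,0,30,0,0,0,0,30,0,0,0,0,30]

```text
t: 15.02
tool_pos: [0.4623, -0.2252, 0.0541]
orientation: [1.593, 2.705, -0.0]
force: [-0.0, -0.5, -0.3]
opening: 0.0376
gripper_force: 14.4
```

Run:
```python
from h import *
plan(.4616,-.2245,.0515)
```

```text
t 15.02 pos [ 462.3 -225.2   54.1] yaw 29.0 tilt 0.13 q6 -1.06 F [-0.  -0.5 -0.3] open 37.6 gf 14.4
  turn 0.0 deg; shift now [ 1.  -0.2  2.6], after turn [ 1.  -0.2  2.6] mm; shift in the turned frame, dist 3
```

Call:
play_rows:
  deltas: [0,0,2,0,30,0,0,0,0,30,0,0,0,0,30,0,0,0,0,40,0,0,0,0,46,0,0,0,0,56,0,0,0,0,68,0,0,0,0,68,0,0,0,0,68,0,0,0,0,68]

```text
t: 15.85
tool_pos: [0.4612, -0.2246, 0.0506]
orientation: [-1.594, -2.707, 0.0]
force: [-0.2, -0.3, -0.5]
opening: 0.0677
gripper_force: 0.0
```

Call:
play_rows:
  deltas: [0,0,-10,0,68,0,0,-20,0,68,0,0,-30,0,68,0,0,-35,0,68,0,0,-35,0,68,0,0,-30,0,68,0,0,0,0,68]

```text
t: 16.43
tool_pos: [0.4644, -0.2266, 0.2194]
orientation: [1.588, 2.697, -0.0]
force: [1.8, -0.8, 0.9]
opening: 0.0678
gripper_force: 0.0
```

Run:
```python
from h import *
snap('wrist','w9')
cv2.imwrite('pics/w9b.png',cv2.resize(cv2.imread('pics/w9.png')[80:330,150:450],(600,500)))
plan(.4558,.0036,.21)
```

```text
t 16.48 pos [ 463.5 -226.   216. ] yaw 29.0 tilt 0.49 q6 -1.06 F [-0.6 -0.6 -0.2] open 68.1 gf 0.0
  turn 0.0 deg; shift now [204.6 104.6   4.9], after turn [204.6 104.6   4.9] mm; shift in the turned frame, dist 230
```

View pics/w9b.png

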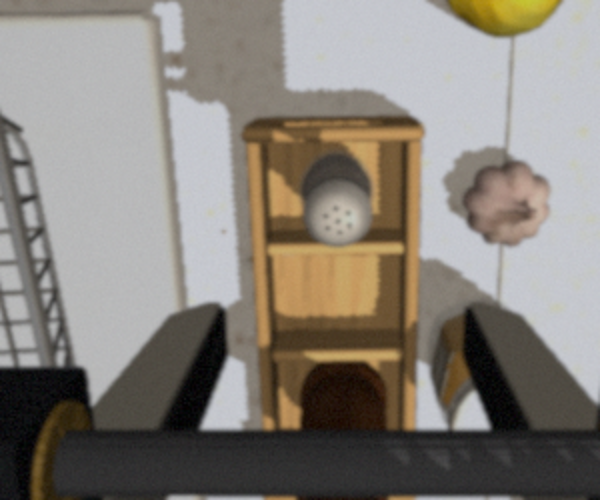

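The salt stands upright in the end compartment, with its dome at (338,210). For the spice jar I turn 90° so the gripper body keeps clear of the card.

Call:
play_rows:
  deltas: [0,0,0,7,75,0,0,0,7,75,0,0,0,7,75,0,0,0,7,75,0,0,0,7,75,0,0,0,7,75,0,0,0,7,75,0,0,0,7,75,0,0,0,7,75,0,0,0,7,75]

```text
t: 17.32
tool_pos: [0.4605, -0.2242, 0.2094]
orientation: [-2.861, -1.293, 0.002]
force: [-0.5, -0.2, 0.6]
opening: 0.0749
gripper_force: 0.0
```

Call:
play_rows:
  deltas: [0,0,0,7,75,0,0,0,7,75,0,0,0,6,75,12,-24,0,0,75,18,-36,0,0,75,18,-36,0,0,75,18,-36,0,0,75,18,-34,0,0,75,12,-22,0,0,75,8,-16,0,0,75]

```text
t: 18.15
tool_pos: [0.4523, 0.0068, 0.2097]
orientation: [-3.04, -0.789, 0.002]
force: [-0.5, -0.5, -1.2]
opening: 0.0748
gripper_force: 0.0
```

Call:
play_rows:
  deltas: [0,0,0,0,75,0,0,0,0,75]

```text
t: 18.32
tool_pos: [0.4527, 0.0048, 0.2098]
orientation: [-3.04, -0.79, 0.002]
force: [-0.4, -0.4, 0.1]
opening: 0.0749
gripper_force: 0.0
```

Run:
```python
from h import *
snap('wrist','w10')
plan(.4558,.0036,.067,-61)
im=cv2.imread('pics/w10.png'); print(proj('w10',(.4558,.0036,.096)))
h=cv2.cvtColor(im,cv2.COLOR_BGR2HSV); m=cv2.inRange(h,(12,140,120),(28,255,255)); n,l,s,c=cv2.connectedComponentsWithStats(m)
for i in range(1,n):
    if s[i][4]>150: print(s[i],c[i])
```

```text
t 18.37 pos [452.9   4.  210. ] yaw -60.9 tilt 0.07 q6 0.96 F [-1.2 -0.6 -0.2] open 74.9 gf 0.0
  turn 0.1 deg; shift now [  2.5   1.9 142.9], after turn [  2.5   1.8 142.9] mm; shift in the turned frame, dist 143
(np.float64(325.1647064850714), np.float64(192.81523007437875))
[ 341   27   82   97 3785] [378.19260238  75.74583884]
[ 387  159   42   57 1366] [405.81918009 187.12152269]
[ 303  171   42   43 1005] [323.97412935 191.39402985]
[150 290  12  54 272] [154.55147059 318.87867647]
```

The cap is seen within 1 px of the prediction. Go down and grip.

Call:
play_rows:
  deltas: [2,1,20,0,75,0,0,30,0,75,0,0,30,0,75,0,0,30,0,75,0,0,20,0,75,0,0,12,0,75,0,0,0,0,75,0,0,0,0,60,0,0,0,0,46,0,0,0,0,36]
  newtons: 18

```text
t: 19.2
tool_pos: [0.4567, 0.0037, 0.0701]
orientation: [3.041, 0.785, 0.003]
force: [0.3, -0.2, 0.3]
opening: 0.0596
gripper_force: 0.0
```

Call:
play_rows:
  deltas: [0,0,0,0,36,0,0,0,0,36,0,0,0,0,34,0,0,0,0,34]

```text
t: 19.53
tool_pos: [0.4561, 0.0043, 0.0694]
orientation: [3.041, 0.787, 0.002]
force: [0.0, 0.2, 3.8]
opening: 0.0411
gripper_force: 17.4
```

Run:
```python
from h import *
plan(.4945,-.284,.23,29)
```

```text
t 19.53 pos [456.1   4.3  69.4] yaw -61.0 tilt 0.08 q6 0.96 F [0.  0.2 3.8] open 41.1 gf 17.4
  turn -90.0 deg; shift now [-106.1  270.8 -160.5], after turn [-270.9 -106.  -160.5] mm; shift in the turned frame, dist 332
```

Call:
play_rows:
  deltas: [0,0,-8,0,34,0,0,-20,0,34,0,0,-30,0,34,0,0,-35,0,34,0,0,-35,0,34,0,0,-22,0,34,0,0,-10,-6,34,0,0,0,-7,34,0,0,0,-7,34,0,0,0,-7,34]

```text
t: 20.37
tool_pos: [0.4555, 0.0043, 0.2294]
orientation: [2.769, 1.483, 0.001]
force: [0.1, -0.6, -1.4]
opening: 0.0407
gripper_force: 17.4
```

Call:
play_rows:
  deltas: [0,0,0,-7,34,0,0,0,-7,34,0,0,0,-7,34,0,0,0,-7,34,0,0,0,-7,34,0,0,0,-7,34,0,0,0,-7,34,0,0,0,-7,34,0,0,0,-7,34,-13,-5,0,0,34]

```text
t: 21.2
tool_pos: [0.4571, -0.0081, 0.2289]
orientation: [-1.581, -2.714, -0.001]
force: [-0.4, -0.5, -1.1]
opening: 0.0408
gripper_force: 17.4
```

Call:
play_rows:
  deltas: [-26,-10,0,0,34,-34,-13,0,0,34,-34,-13,0,0,34,-34,-13,0,0,34,-34,-13,0,0,34,-34,-13,0,0,34,-28,-12,0,0,34,-20,-8,0,0,34,-10,-4,0,0,34,0,0,0,0,34]

```text
t: 22.03
tool_pos: [0.4937, -0.2814, 0.2284]
orientation: [-1.597, -2.705, 0.001]
force: [-0.3, 0.1, -1.2]
opening: 0.0407
gripper_force: 17.4
```

Call:
play_rows:
  deltas: [0,0,0,0,34,0,0,0,0,34]

```text
t: 22.2
tool_pos: [0.4941, -0.2783, 0.2287]
orientation: [-1.593, -2.707, -0.001]
force: [-0.9, -0.3, -1.5]
opening: 0.041
gripper_force: 17.4
```

Run:
```python
from h import *
snap('wrist','w11')
plan(.4945,-.284,.0785,29)
cv2.imwrite('pics/w11b.png',cv2.resize(cv2.imread('pics/w11.png')[60:330,150:490],(630,500)))
```

```text
t 22.25 pos [ 494.2 -278.2  228.8] yaw 29.1 tilt 0.03 q6 -1.11 F [-0.3 -0.8 -1.5] open 41.0 gf 17.4
  turn 0.1 deg; shift now [ -5.3  -2.5 150.3], after turn [ -5.3  -2.5 150.3] mm; shift in the turned frame, dist 150
```

View pics/w11b.png

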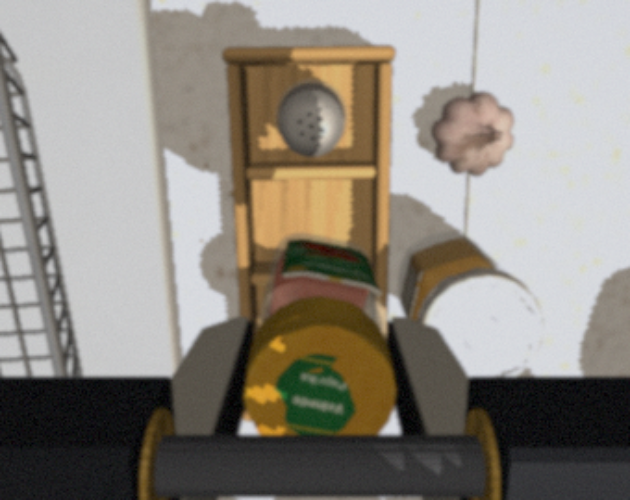

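Spice jar upright over the middle compartment; apply the correction and lower.

Call:
play_rows:
  deltas: [-5,-2,20,0,34,0,0,30,0,34,0,0,35,0,34,0,0,30,0,34,0,0,20,0,34,0,0,10,0,34,0,0,3,0,34,0,0,1,0,34,0,0,0,0,34,0,0,0,0,34]

```text
t: 23.08
tool_pos: [0.496, -0.2857, 0.0818]
orientation: [1.592, 2.704, -0.0]
force: [-0.0, -0.1, -1.0]
opening: 0.0411
gripper_force: 17.4
```

```bash
python3 -c "
from h import *
plan(.4945,-.284,.0774)"
```

```text
t 23.08 pos [ 496.  -285.7   81.8] yaw 29.0 tilt 0.19 q6 -1.12 F [-0.  -0.1 -1. ] open 41.1 gf 17.4
  turn 0.0 deg; shift now [ 2.2 -0.5  4.4], after turn [ 2.2 -0.5  4.4] mm; shift in the turned frame, dist 5
```

Call:
play_rows:
  deltas: [0,0,2,0,34,0,0,1,0,34,0,0,0,0,34,0,0,0,0,34,0,0,0,0,42,0,0,0,0,50,0,0,0,0,58,0,0,0,0,58,0,0,0,0,58,0,0,0,0,58]

```text
t: 23.92
tool_pos: [0.4946, -0.2849, 0.0765]
orientation: [-1.594, -2.707, -0.0]
force: [0.3, -0.1, 0.4]
opening: 0.0582
gripper_force: 0.0
```

Call:
play_rows:
  deltas: [0,0,-10,0,58,0,0,-20,0,58,0,0,-30,0,58,0,0,-35,0,58,0,0,-35,0,75,0,0,-20,0,93,0,0,0,0,93,0,0,0,0,93]

```text
t: 24.58
tool_pos: [0.4957, -0.2857, 0.2292]
orientation: [1.592, 2.703, -0.001]
force: [0.1, -0.5, 0.6]
opening: 0.08
gripper_force: 0.0
```

Run:
```python
from h import *
snap('wrist','w12')
plan(.599,-.277,.22,-61)
cv2.imwrite('pics/w12b.png',cv2.resize(cv2.imread('pics/w12.png')[0:330,130:530],(600,495)))
```

```text
t 24.63 pos [ 494.8 -285.1  227. ] yaw 29.0 tilt 0.05 q6 -1.12 F [-0.9 -0.6 -0. ] open 84.3 gf 0.0
  turn 90.0 deg; shift now [-43.5  95.1   7.1], after turn [95.1 43.5  7.1] mm; shift in the turned frame, dist 105
```

View pics/w12b.png

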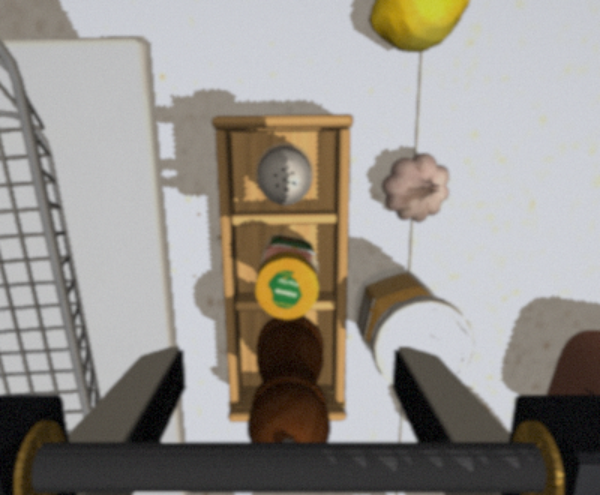

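All three dinner items stand in their compartments: salt (285,172), spice (287,285), mill (288,410). The honey lid centre is near (424,345). Check it numerically; the picture budget is used up, so I rely on numbers from here.

Run:
```python
from h import *
w12=('w12',130+424/1.5,345/1.5); w3=('w3',410,148)
for w in (w12,w3,T(557,243),S(617,298)): print(atz(*w,.102).round(4))
print(tri(w12,w3,T(557,243),S(617,298)))
```

```text
[ 0.5956 -0.2772  0.102 ]
[ 0.5947 -0.2782  0.102 ]
[ 0.597  -0.2749  0.102 ]
[ 0.6009 -0.2792  0.102 ]
[ 0.59794691 -0.27758319  0.09932575]
```

Call:
play_rows:
  deltas: [0,0,0,7,93,0,0,0,7,93,0,0,0,7,93,0,0,0,7,93,0,0,0,7,93,0,0,0,7,93,0,0,0,7,93,0,0,0,7,93,0,0,0,7,93,0,0,0,7,93]

```text
t: 25.47
tool_pos: [0.4937, -0.2843, 0.2242]
orientation: [-2.859, -1.293, 0.003]
force: [0.1, -0.1, 0.6]
opening: 0.093
gripper_force: 0.0
```

Call:
play_rows:
  deltas: [0,0,0,7,93,0,0,0,7,93,0,0,0,6,93,13,6,0,0,93,24,11,0,0,93,26,12,0,0,93,20,9,0,0,93,10,5,0,0,93,0,0,0,0,93,0,0,0,0,93]

```text
t: 26.3
tool_pos: [0.5961, -0.2769, 0.2241]
orientation: [-3.039, -0.787, 0.005]
force: [-0.1, -0.3, -0.6]
opening: 0.0929
gripper_force: 0.0
```

Run:
```python
from h import *
plan(.597,-.277,.077,-61)
c=snap('wrist','w13'); im=c['pixels']
p=proj('w13',(.597,-.277,.102)); print(p)
# lid ring: amber/dark contrast scarce; fit via edges
g=cv2.cvtColor(im,cv2.COLOR_BGR2GRAY); u,v=map(int,p)
for (n,cs) in (('HT',cv2.HoughCircles(cv2.GaussianBlur(g[v-90:v+90,u-90:u+90],(5,5),1),cv2.HOUGH_GRADIENT,1,20,param1=60,param2=12,minRadius=38,maxRadius=62)),):
    print(n,None if cs is None else cs[0][:6]+np.array([u-90,v-90,0]))
```

```text
t 26.30 pos [ 596.1 -276.9  224.1] yaw -61.0 tilt 0.24 q6 0.55 F [-0.1 -0.3 -0.6] open 92.9 gf 0.0
  turn 0.0 deg; shift now [  1.1   1.1 147.1], after turn [  1.1   1.1 147.1] mm; shift in the turned frame, dist 147
(np.float64(323.3024771020503), np.float64(191.81982012372185))
HT [[324.5        198.5         41.29999924]
 [302.5        205.5         61.40000153]
 [327.5        229.5         60.29999924]
 [324.5        260.5         54.79999924]
 [340.5        186.5         49.20000076]
 [348.5        273.5         46.        ]]
```

The lid lines up along the closing direction. Go down and grip.

Call:
play_rows:
  deltas: [-1,1,20,0,93,0,0,30,0,93,0,0,30,0,93,0,0,30,0,93,0,0,20,0,93,0,0,12,0,93,0,0,5,0,93,0,0,0,0,93,0,0,0,0,85,0,0,0,0,75]
  newtons: 25

```text
t: 27.18
tool_pos: [0.5977, -0.2797, 0.082]
orientation: [3.039, 0.786, 0.004]
force: [1.0, 1.2, 0.3]
opening: 0.0835
gripper_force: 0.0
```

Call:
play_rows:
  deltas: [0,0,0,0,65,0,0,0,0,62,0,0,0,0,62,0,0,0,0,62,0,0,0,0,62,0,0,0,0,62]

```text
t: 27.68
tool_pos: [0.5974, -0.2794, 0.081]
orientation: [3.04, 0.786, 0.003]
force: [-0.4, -0.6, 4.9]
opening: 0.0679
gripper_force: 25.0
```

Run:
```python
from h import *
c=np.array([.4284,.2154]);x=np.array([.472,-.882]); t=c+.042*x; print(t)
plan(*t,.23,-61.5)
# breakfast caddy check from fresh top view: beech mask rectangle
snap('top','t13'); im=cv2.imread('pics/t13.png')[200:290,145:250]; h=cv2.cvtColor(im,cv2.COLOR_BGR2HSV)
m=cv2.inRange(h,(8,70,60),(28,255,255)); n,l,s,cc=cv2.connectedComponentsWithStats(m); i=1+np.argmax(s[1:,4]); r=cv2.minAreaRect(np.argwhere(l==i)[:,::-1].astype(np.float32)); b=cv2.boxPoints(r)+[145,200]
print(r,b); print([atz('t13',*q,.05).round(4) for q in b])
```

```text
[0.448224 0.178356]
t 27.68 pos [ 597.4 -279.4   81. ] yaw -61.0 tilt 0.13 q6 0.55 F [-0.4 -0.6  4.9] open 67.9 gf 25.0
  turn 0.5 deg; shift now [  91.6 -472.4 -149.8], after turn [  87.5 -473.2 -149.8] mm; shift in the turned frame, dist 504
((51.20252990722656, 45.38700866699219), (48.23747253417969, 82.21273040771484), 64.11297607421875) [[148.69072342 241.63538742]
 [222.65394592 205.74146843]
 [243.71434021 249.13862991]
 [169.75111389 285.032547  ]]
[array([0.4336, 0.3286, 0.05  ]), array([0.5217, 0.1592, 0.05  ]), array([0.4204, 0.1058, 0.05  ]), array([0.3342, 0.2743, 0.05  ])]
```

Run:
```python
from h import *
print(atz(*B(236,312),.041), 'scene partition', atz(*S(122,82),.041))
c=np.array([.428,.216]);x=np.array([.468,-.884])
print('if wide right',c-.015*x,'if wide left',c+.015*x)
im=cv2.cvtColor(cv2.imread('pics/t13.png'),cv2.COLOR_BGR2GRAY)
for y0 in (-.025,0,.025):
    print([int(im[int(round(q[1])),int(round(q[0]))]) for q in [proj('t13',(*(c+s*x+y0*np.array([.884,.468])),.041)) for s in np.arange(-.08,.081,.005)]])
```

```text
[0.41671862 0.23705647 0.041     ] scene partition [0.42253593 0.22255513 0.041     ]
if wide right [0.42098 0.22926] if wide left [0.43502 0.20274]
[79, 145, 188, 187, 187, 187, 188, 189, 187, 189, 188, 178, 168, 74, 87, 188, 190, 190, 192, 192, 193, 193, 193, 194, 194, 193, 185, 187, 189, 189, 191, 118, 180]
[75, 189, 189, 189, 189, 188, 189, 187, 188, 188, 187, 187, 150, 147, 75, 188, 187, 185, 187, 185, 177, 181, 172, 170, 171, 172, 173, 173, 174, 177, 179, 104, 169]
[65, 143, 184, 185, 185, 186, 186, 186, 186, 187, 186, 177, 164, 70, 74, 186, 187, 185, 188, 188, 187, 190, 189, 189, 189, 188, 188, 187, 187, 188, 189, 114, 180]
```

Call:
play_rows:
  deltas: [0,0,-8,0,62,0,0,-20,0,62,0,0,-30,0,62,0,0,-35,0,62,0,0,-35,0,62,0,0,-22,0,62,0,0,0,0.5,62,0,0,0,0,62]

```text
t: 28.4
tool_pos: [0.5969, -0.279, 0.2302]
orientation: [3.044, 0.772, 0.002]
force: [0.2, -0.0, -5.0]
opening: 0.0678
gripper_force: 25.0
```

Call:
play_rows:
  deltas: [2,-12,-15,0,62,4,-24,-15,0,62,7,-36,-15,0,62,7,-36,-10,0,62,7,-36,0,0,62,7,-36,0,0,62,7,-36,0,0,62,7,-36,0,0,62,7,-36,0,0,62,7,-36,0,0,62]

```text
t: 29.23
tool_pos: [0.4939, 0.0369, 0.2805]
orientation: [-3.043, -0.772, 0.009]
force: [0.7, 1.0, -4.0]
opening: 0.068
gripper_force: 25.0
```

Call:
play_rows:
  deltas: [7,-36,0,0,62,7,-36,0,0,62,6,-34,0,0,62,4,-24,0,0,62,2,-14,0,0,62,0,0,0,0,62,0,0,0,0,62,0,0,0,0,62]

```text
t: 29.9
tool_pos: [0.4499, 0.1736, 0.2824]
orientation: [3.044, 0.773, -0.006]
force: [0.1, -0.2, -4.2]
opening: 0.0675
gripper_force: 25.0
```

Run:
```python
from h import *
plan(.4478,.1788,.091,-62)
```

```text
t 29.90 pos [449.9 173.6 282.4] yaw -61.5 tilt 0.22 q6 1.34 F [ 0.1 -0.2 -4.2] open 67.5 gf 25.0
  turn 0.5 deg; shift now [  1.4  -5.5 191.4], after turn [  1.3  -5.5 191.4] mm; shift in the turned frame, dist 191
```

Call:
play_rows:
  deltas: [1,-5,20,0,62,0,0,30,0,62,0,0,35,0,62,0,0,35,0,62,0,0,30,0,62,0,0,20,0,62,0,0,12,0,62,0,0,6,0,62,0,0,0,0,62,0,0,0,0,62]

```text
t: 30.73
tool_pos: [0.4499, 0.179, 0.0976]
orientation: [3.045, 0.772, 0.002]
force: [-0.5, 0.7, -4.3]
opening: 0.068
gripper_force: 25.0
```

Run:
```python
from h import *
plan(.4478,.1788,.089,-62)
```

```text
t 30.73 pos [449.9 179.   97.6] yaw -61.5 tilt 0.07 q6 1.35 F [-0.5  0.7 -4.3] open 68.0 gf 25.0
  turn 0.5 deg; shift now [-2.  -0.8  8.6], after turn [-2.  -0.8  8.6] mm; shift in the turned frame, dist 9
```

Call:
play_rows:
  deltas: [-1,0,4,0,62,0,0,3,0,62,0,0,1,0,62,0,0,0,0,62,0,0,0,0,62,0,0,0,0,62]

```text
t: 31.23
tool_pos: [0.4484, 0.1789, 0.089]
orientation: [3.045, 0.773, 0.001]
force: [-0.0, -0.3, -2.7]
opening: 0.0685
gripper_force: 25.0
```

Call:
play_rows:
  deltas: [0,0,0,0,68,0,0,0,0,74,0,0,0,0,82,0,0,0,0,90,0,0,0,0,90,0,0,0,0,90]

```text
t: 31.73
tool_pos: [0.4483, 0.1788, 0.0889]
orientation: [-3.045, -0.773, -0.001]
force: [1.2, 0.1, -0.3]
opening: 0.0894
gripper_force: 0.0
```

Call:
play_rows:
  deltas: [0,0,-8,0,90,0,0,-20,0,90,0,0,-30,0,90,0,0,-35,0,90,0,0,-35,0,90,0,0,-30,0,90,0,0,0,0,90,0,0,0,0,90]

```text
t: 32.4
tool_pos: [0.4496, 0.1792, 0.2497]
orientation: [-3.045, -0.773, -0.009]
force: [-0.6, -0.5, 0.0]
opening: 0.0902
gripper_force: 0.0
```

Run:
```python
from h import *
pts=np.array([(.589,.0403),(.5951,-.0038),(.5348,-.0143),(.5293,.0301)]); print(pts.mean(0))
plan(*pts.mean(0),.23,-80.6)
e=pts[1]-pts[0]; f=pts[2]-pts[3]; g=pts[0]-pts[3]; k=pts[1]-pts[2]
print([np.degrees(np.arctan2(v[1],v[0])).round(1) for v in (e,f,g,k)],[np.linalg.norm(v).round(3) for v in (e,f,g,k)])
```

```text
[0.56205  0.013075]
t 32.40 pos [449.6 179.2 249.7] yaw -61.5 tilt 0.31 q6 1.35 F [-0.6 -0.5  0. ] open 90.2 gf 0.0
  turn 19.1 deg; shift now [ 19.5 199.6  20.1], after turn [ 83.7 182.3  20.1] mm; shift in the turned frame, dist 202
[np.float64(-82.1), np.float64(-82.9), np.float64(9.7), np.float64(9.9)] [np.float64(0.045), np.float64(0.045), np.float64(0.061), np.float64(0.061)]
```

Call:
play_rows:
  deltas: [0,0,0,6.6,80,0,0,0,6.6,80,0,0,0,6.6,80,12,24,0,0,80,16,35,0,0,80,16,35,0,0,80,16,35,0,0,80,12,28,0,0,80,8,16,0,0,80,4,8,0,0,80]

```text
t: 33.23
tool_pos: [0.5585, 0.0102, 0.2445]
orientation: [3.133, 0.234, -0.005]
force: [0.2, -0.0, 0.6]
opening: 0.08
gripper_force: 0.0
```

Call:
play_rows:
  deltas: [0,0,0,0,80,0,0,0,0,80]

```text
t: 33.4
tool_pos: [0.5578, 0.013, 0.2455]
orientation: [-3.132, -0.238, 0.003]
force: [-0.5, 0.5, -0.3]
opening: 0.0805
gripper_force: 0.0
```

Run:
```python
from h import *
plan(.562,.0130,.086,-81.3)
snap('wrist','w14'); im=cv2.imread('pics/w14.png')
pts=[(.589,.0403),(.5951,-.0038),(.5348,-.0143),(.5293,.0301)]; print([tuple(np.round(proj('w14',(*p,.118)),0)) for p in pts])
h=cv2.cvtColor(im,cv2.COLOR_BGR2HSV); m=cv2.inRange(h,(5,70,60),(22,255,255)); n,l,s,c=cv2.connectedComponentsWithStats(m)
for i in range(1,n):
    if s[i][4]>300: print(s[i],c[i].round(1),cv2.boxPoints(cv2.minAreaRect(np.argwhere(l==i)[:,::-1].astype(np.float32))).round().tolist())
```

```text
t 33.40 pos [557.8  13.  245.5] yaw -81.3 tilt 0.13 q6 1.35 F [-0.5  0.5 -0.3] open 80.5 gf 0.0
  turn -0.0 deg; shift now [  4.5   0.8 159.5], after turn [  4.5   0.8 159.5] mm; shift in the turned frame, dist 160
[(np.float64(299.0), np.float64(155.0)), (np.float64(347.0), np.float64(155.0)), (np.float64(347.0), np.float64(217.0)), (np.float64(301.0), np.float64(216.0))]
[ 299  143   48   74 3270] [322.1 180.1] [[299.0, 143.0], [346.0, 143.0], [346.0, 216.0], [299.0, 216.0]]
[   0  144   64   89 4135] [ 25.2 184.6] [[-0.0, 144.0], [63.0, 144.0], [63.0, 232.0], [0.0, 232.0]]
[  56  182  174   84 6588] [150.6 226.2] [[53.0, 234.0], [209.0, 179.0], [235.0, 250.0], [79.0, 305.0]]
[ 445  184  195  105 7010] [538.7 230.7] [[442.0, 240.0], [634.0, 175.0], [659.0, 250.0], [468.0, 315.0]]
[237 263  27  33 617] [251.9 281.8] [[237.0, 263.0], [263.0, 263.0], [263.0, 295.0], [237.0, 295.0]]
[139 282  33  63 904] [151.  311.6] [[134.0, 342.0], [145.0, 278.0], [172.0, 283.0], [161.0, 347.0]]
[473 282  34  63 811] [493.6 313.4] [[472.0, 283.0], [500.0, 279.0], [510.0, 342.0], [482.0, 346.0]]
[ 193  327   58   63 2040] [223.1 356.5] [[192.0, 388.0], [219.0, 316.0], [254.0, 329.0], [226.0, 401.0]]
[ 260  358  366   31 7615] [451.3 374. ] [[260.0, 388.0], [260.0, 358.0], [625.0, 358.0], [625.0, 388.0]]
```

Carton aligned (columns 299–346 as predicted, squarely oriented). Go down and grip.

Call:
play_rows:
  deltas: [4,1,20,0,80,0,0,30,0,80,0,0,30,0,80,0,0,30,0,80,0,0,25,0,80,0,0,15,0,80,0,0,8,0,80,0,0,0,0,80,0,0,0,0,60,0,0,0,0,50]
  newtons: 18

```text
t: 34.28
tool_pos: [0.5637, 0.0126, 0.0905]
orientation: [3.132, 0.239, 0.004]
force: [0.4, -0.5, 0.2]
opening: 0.0709
gripper_force: 0.0
```

Call:
play_rows:
  deltas: [0,0,0,0,42,0,0,0,0,40,0,0,0,0,40,0,0,0,0,40,0,0,0,0,40,0,0,0,0,40]

```text
t: 34.78
tool_pos: [0.5631, 0.0122, 0.0892]
orientation: [-3.132, -0.238, -0.001]
force: [-0.8, 1.1, 4.1]
opening: 0.0455
gripper_force: 17.9
```

Run:
```python
from h import *
c=np.array([.428,.216]);x=np.array([.468,-.884]); t=c-.053*x; print(t)
plan(*t,.26,-62)
```

```text
[0.403196 0.262852]
t 34.78 pos [563.1  12.2  89.2] yaw -81.3 tilt 0.05 q6 1.35 F [-0.8  1.1  4.1] open 45.5 gf 17.9
  turn -19.3 deg; shift now [-120.  -271.9 -170.9], after turn [ -23.4 -296.3 -170.9] mm; shift in the turned frame, dist 343
```

Call:
play_rows:
  deltas: [0,0,-8,0,40,0,0,-20,0,40,0,0,-30,0,40,0,0,-35,0,40,0,0,-35,0,40,0,0,-25,0,40,0,0,-17,0,40,0,0,0,-6.4,40,0,0,0,-6.4,40,0,0,0,-6.5,40]

```text
t: 35.62
tool_pos: [0.5624, 0.012, 0.2588]
orientation: [3.046, 0.768, -0.001]
force: [-0.2, 0.4, -3.0]
opening: 0.0451
gripper_force: 17.9
```

Call:
play_rows:
  deltas: [-1,-13,0,0,40,-2,-25,0,0,40,-3,-36,0,0,40,-3,-36,0,0,40,-3,-36,0,0,40,-3,-36,0,0,40,-3,-36,0,0,40,-3,-36,0,0,40,-2,-26,0,0,40,-1,-14,0,0,40]

```text
t: 36.45
tool_pos: [0.4005, 0.263, 0.2584]
orientation: [-3.048, -0.758, 0.002]
force: [0.2, 0.0, -4.0]
opening: 0.0449
gripper_force: 18.0
```

Call:
play_rows:
  deltas: [0,0,0,0,40,0,0,0,0,40,0,0,0,0,40]

```text
t: 36.7
tool_pos: [0.4032, 0.2601, 0.2584]
orientation: [3.048, 0.758, -0.001]
force: [-0.7, 0.7, -3.8]
opening: 0.0447
gripper_force: 18.0
```

Run:
```python
from h import *
plan(.4032,.2629,.099,-62)
c=snap('wrist','w15'); snap('top','t15')
im=cv2.cvtColor(cv2.imread('pics/t13.png'),cv2.COLOR_BGR2GRAY)
h=cv2.cvtColor(cv2.imread('pics/w15.png'),cv2.COLOR_BGR2HSV); m=cv2.inRange(h,(0,0,170),(180,45,255))
n,l,s,cc=cv2.connectedComponentsWithStats(m)
print('honey pred px',proj('w15',(.4483,.1788,.11)))
for i in range(1,n):
    if s[i][4]>300: print(s[i],cc[i].round(1))
```

```text
t 36.70 pos [403.2 260.1 258.4] yaw -62.1 tilt 0.04 q6 1.55 F [-0.7  0.7 -3.8] open 44.7 gf 18.0
  turn -0.1 deg; shift now [  1.4  -2.6 159.4], after turn [  1.4  -2.6 159.4] mm; shift in the turned frame, dist 159
honey pred px (np.float64(412.79200255927066), np.float64(184.5114322910124))
[    0     0   640   294 95341] [356.8 144. ]
[286 334  42  31 910] [309.1 352. ]
[552 344  21  29 381] [561.7 355.2]
[331 346  41  19 427] [345.1 358. ]
```

Run:
```python
from h import *
im=cv2.imread('pics/w15.png'); g=cv2.cvtColor(im,cv2.COLOR_BGR2GRAY); hs=cv2.cvtColor(im,cv2.COLOR_BGR2HSV)
c=np.array([.428,.216]);x=np.array([.468,-.884]);y=np.array([.884,.468])
def line(z,S,y0): return [(round(s*1000),int(g[int(round(q[1])),int(round(q[0]))]),int(hs[int(round(q[1])),int(round(q[0])),1])) for s in S for q in [proj('w15',(*(c+s*x+y0*y),z))]]
print('part',line(.041,np.arange(-.036,.008,.003),.035))
print('end',line(.06,np.arange(-.11,-.065,.003),.03))
print('side',[(round(t*1000),int(g[int(round(q[1])),int(round(q[0]))]),int(hs[int(round(q[1])),int(round(q[0])),1])) for t in np.arange(.03,.08,.003) for q in [proj('w15',(*(c-.06*x+t*y),.045))]])
```

```text
part [(-36, 150, 136), (-33, 133, 134), (-30, 90, 124), (-27, 81, 124), (-24, 69, 135), (-21, 129, 130), (-18, 138, 130), (-15, 132, 132), (-12, 158, 126), (-9, 154, 133), (-6, 156, 131), (-3, 156, 132), (0, 160, 131), (3, 157, 131), (6, 155, 135)]
end [(-110, 202, 10), (-107, 202, 11), (-104, 205, 11), (-101, 198, 9), (-98, 132, 26), (-95, 115, 57), (-92, 133, 128), (-89, 140, 137), (-86, 108, 123), (-83, 117, 133), (-80, 152, 132), (-77, 152, 135), (-74, 148, 133), (-71, 154, 128), (-68, 156, 129)]
side [(30, 155, 130), (33, 163, 131), (36, 154, 130), (39, 100, 135), (42, 96, 126), (45, 91, 130), (48, 87, 136), (51, 143, 128), (54, 166, 123), (57, 119, 131), (60, 190, 8), (63, 205, 12), (66, 202, 9), (69, 204, 5), (72, 200, 9), (75, 203, 4), (78, 201, 9)]
```

The caddy is about 2–3 mm off my frame. Include that and lower.

Call:
play_rows:
  deltas: [3,-3,15,0,40,0,0,25,0,40,0,0,30,0,40,0,0,30,0,40,0,0,25,0,40,0,0,15,0,40,0,0,10,0,40,0,0,5,0,40,0,0,0,0,40,0,0,0,0,40]

```text
t: 37.63
tool_pos: [0.4055, 0.2646, 0.1046]
orientation: [-3.048, -0.759, -0.002]
force: [0.5, -0.7, -3.4]
opening: 0.0448
gripper_force: 18.0
```

```bash
python3 -c "
from h import *
plan(.405,.2638,.097,-62)"
```

```text
t 37.63 pos [405.5 264.6 104.6] yaw -62.0 tilt 0.07 q6 1.56 F [ 0.5 -0.7 -3.4] open 44.8 gf 18.0
  turn -0.0 deg; shift now [-0.8  0.5  7.6], after turn [-0.8  0.5  7.6] mm; shift in the turned frame, dist 8
```

Call:
play_rows:
  deltas: [0,0,4,0,40,0,0,2,0,40,0,0,1,0,40,0,0,0,0,40,0,0,0,0,40,0,0,0,0,40]

```text
t: 38.13
tool_pos: [0.4052, 0.2649, 0.0973]
orientation: [-3.048, -0.76, -0.002]
force: [0.3, 1.1, 0.0]
opening: 0.0449
gripper_force: 18.0
```

Call:
play_rows:
  deltas: [0,0,0,0,46,0,0,0,0,52,0,0,0,0,60,0,0,0,0,60,0,0,0,0,60,0,0,0,0,60]

```text
t: 38.63
tool_pos: [0.4047, 0.2645, 0.0966]
orientation: [3.048, 0.76, -0.0]
force: [-0.6, 0.1, -0.5]
opening: 0.0601
gripper_force: 0.0
```

Call:
play_rows:
  deltas: [0,0,-6,0,60,0,0,-20,0,60,0,0,-30,0,60,0,0,-35,0,60,0,0,-35,0,60,0,0,-30,0,60,0,20,0,0,60,0,0,0,0,60,0,0,0,0,60]

```text
t: 39.38
tool_pos: [0.4144, 0.2466, 0.2531]
orientation: [-3.049, -0.758, -0.001]
force: [-0.5, 0.4, -0.7]
opening: 0.06
gripper_force: 0.0
```

Run:
```python
from h import *
plan(.405,.2638,.25,-62)
snap('wrist','w16');snap('scene','s16');snap('top','t16')
# carton top colour blobs in each view vs prediction
for fn in ('w16','s16'):
    im=cv2.imread(f'pics/{fn}.png'); hs=cv2.cvtColor(im,cv2.COLOR_BGR2HSV)
    for n,p in [('carton',(.405,.2638,.126)),('honey',(.4483,.1788,.11))]:
        u,v=map(int,proj(fn,p)); print(fn,n,u,v,hs[max(v-2,0):v+3,u-2:u+3].reshape(-1,3).mean(0) if 0<=u<640 and 0<=v<400 else None)
x=np.array([.468,-.884]);y=np.array([.884,.468]);fn='w16';im=cv2.imread('pics/w16.png');hs=cv2.cvtColor(im,cv2.COLOR_BGR2HSV)
for z,q0 in ((.126,np.array([.405,.2638])+.02*y),):
    print([(round(s*1000),*[int(k) for k in hs[int(round(b)),int(round(a))]]) for s in np.arange(-.04,.041,.004) for a,b in [proj(fn,(*(q0+s*x),z))]])
```

```text
t 39.38 pos [414.4 246.6 253.1] yaw -62.1 tilt 0.04 q6 1.51 F [-0.5  0.4 -0.7] open 60.0 gf 0.0
  turn -0.1 deg; shift now [ -0.2 -19.6   3.1], after turn [ -0.2 -19.6   3.1] mm; shift in the turned frame, dist 20
w16 carton 301 191 [ 16.4   57.04 120.88]
w16 honey 397 189 [107.76   6.76 202.12]
s16 carton 207 128 [20.56 57.84 96.88]
s16 honey 236 143 [ 64.     5.92 228.8 ]
[(-40, 120, 9, 204), (-36, 116, 9, 205), (-32, 19, 30, 138), (-28, 16, 129, 152), (-24, 17, 147, 92), (-20, 15, 155, 166), (-16, 15, 151, 167), (-12, 15, 148, 172), (-8, 15, 156, 165), (-4, 15, 150, 172), (0, 13, 79, 103), (4, 15, 150, 175), (8, 15, 153, 173), (12, 15, 149, 174), (16, 15, 152, 169), (20, 15, 145, 158), (24, 16, 133, 117), (28, 16, 130, 116), (32, 17, 129, 172), (36, 18, 123, 199), (40, 18, 124, 200)]
```

Run:
```python
from h import *
a=cv2.imread('pics/top0.png');b=cv2.imread('pics/t16.png')
def m(n,u,v,w,h):
    t=a[v:v+h,u:u+w]; r=b[v-8:v+h+8,u-8:u+w+8]; R=cv2.matchTemplate(r,t,cv2.TM_CCOEFF_NORMED); _,s,_,l=cv2.minMaxLoc(R); print(n,round(s,3),l[0]-8,l[1]-8)
m('garlic',355,184,24,24);m('lemon',312,208,28,28);m('sauce',420,112,36,34);m('blue',308,252,26,26)
m('dinner end L',360,222,28,40);m('dinner end R',440,178,28,40);m('bfast L end',148,235,25,50)
for n,p in [('mill',(.533,-.352,.178)),('salt',(.4616,-.2245,.098)),('spice',(.4945,-.2845,.104))]:
    u,v=map(int,proj('t16',p)); print(n,u,v,cv2.cvtColor(b,cv2.COLOR_BGR2HSV)[v-1:v+2,u-1:u+2].reshape(-1,3).mean(0).round())
```

```text
garlic 1.0 0 0
lemon 0.927 0 0
sauce 1.0 0 0
blue 1.0 0 0
dinner end L 0.675 0 0
dinner end R 0.759 0 0
bfast L end 0.53 4 8
mill 455 201 [ 36.  14. 218.]
salt 387 234 [ 22.  26. 204.]
spice 414 220 [ 55.  90. 158.]
```

```bash
python3 -c "
from h import *
print(robot.close_job())"
```

```text
the job is handed in; nothing more can be done
None
```

I filled both caddies as asked and handed the job in at about 39 s. My final image checks showed the garlic, lemon, sauce bottle and dinner caddy unmoved. The breakfast caddy's position could not be confirmed at the end because that check gave a poor match.

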